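# Fetch the rolling pin out of its hooded caddy

## Robot

A 6-joint arm with a two-finger parallel gripper is mounted at the origin on a cart in front of the work surface, level with it; the furniture and walls round the work are solid. World frame = base frame: x ahead of the robot, y to its left, z up, the work surface at z = 0. Lengths are in mm, angles in rad, forces in N, time in s.
With the tool pointing down it reaches from about 350 to 975 mm from the base axis. Payload 7.1 kg.
Tool frame: the origin (TCP) lies midway between the tips of the shut fingers; the grasp point (between the pads) lies 19 mm behind it (arm.grip_depth is the z of the grasp point in the tool frame, in mm); z points along the fingers, y is the line along which they close (so a half turn about z gives the same grasp; the last joint's range is limited). The gripper opens to 88 mm and grips with 3 to 60 N. Pads are 20 mm wide; open, the fingers measure 115 mm over their backs; the gripper's body (75 mm by 178 mm) begins 61 mm behind the grasp point.
Start: joints at [-1.282, 0.423, 1.63, -0, 1.089, -0.019], TCP at [189.369, -595.604, 222.675] pointing down, gripper open.
Joint ranges: [-3, 3], [-0.9, 2.11], [0.09, 2.58], [-1.31, 4.45], [0.11, 2.69], [-2.54, 2.54]. Speed limits (rad/s): [2.39, 2.39, 3.01, 3.14, 3.14, 3.14].

## Interface

Orientations are given as a rotation vector (axis times angle).
In Python, from rig import arm gives the robot as it stands.
- The arm moves only by the tool move_arm, never from a script. Its argument "deltas" is a list of rows, each a list of 5 numbers: the opening, from 0 (shut) to 1 (fully open), then the shift along the tool's x, y, z in cm, then the turn about the tool's z in degrees. A call has 1 to 8 rows; each row shifts and turns the commanded pose from where the row before left it, along the tool's axes as they then stand; what a row does not reach is not made up. A row lasts 1/8 s, in which the tool goes at most 62.5 mm and 10.7 degrees, less where a joint would pass 70% of its speed; a pose out of reach is approached as far as the arm can. A call with a gripper value outside its range is refused whole. The fingers move at their own pace and stop on an object; "force" is the grip in N (left out, the last holds). Time passes only in rows, so rows that do not move let the fingers close. It gives the time, the measured TCP pose, the force, the opening and the grip force at its end, in the units of the state.
- arm.observe(): the state, without advancing time (a new reading comes with each control period).
- arm.snapshot(name): name is "side" or "top"; returns a dict with "frame" (400x640x3 uint8, red, green, blue), "fovy" (degrees; the focal length in pixels is half the picture's height over the tangent of half this angle, whatever the lens; pixels are square), "cx", "cy" (the principal point, pixels), "cam_to_world" (4x4, takes a point from camera to world coordinates). Camera axes: x right, y down, z forward; pixel columns grow to the right and rows downward; lengths in mm; the calibration is good to about 2 mm. A picture is of the moment at which its call begins. There is no depth.
- arm.sign_off(): hands the job in; it is judged then, once.
Trained networks look in a picture, given as the dict that the camera call returned (one of the last four; its "shot" number tells which), for a name from the list of things; names that differ only in an ending like _2 or _b are one class to them, and where a whole thing is asked for, a point or a joint stands for the part that bears it (a point fixed in the world has none). Each returns a list of dicts, best first, with "conf" (0 to 1); they miss things now and then, are a little off and sometimes report something else, mostly with a low value. They report only what shows in the picture. A call takes as long as a camera call.
- arm.look_for(label, picture): "position" ([x, y, z] in mm, in world coordinates, good to about 4 mm: the middle of the surface that is visible of it).
The state is a dict: "time": time; "q": joint angles; "qvel": joint speeds; "effort": joint torques, N m; "tool_pos": TCP position; "orientation": TCP orientation; "ft_force": force on the tool from outside, world axes, zero at the start; "torque": the same for the moment, N m; "width": finger opening in mm; "gripper_force": force on a finger pad.
Only numpy, scipy, OpenCV 4.12 (cv2) and the standard library are available. Lean on these libraries where they do the work, as an engineer would, in place of code of your own. Each camera call takes 0.05 s, during which the arm holds its last target. There are 200 camera calls.

## Task

Take the wooden rolling pin out of the blue steel caddy: it is longer than the mouth between the two hoods, so slide it endways, tilt it and draw it out diagonally, gently and without wrenching it against the steel. Then hold it in the air level over the middle of the wooden pastry board, about a hand's breadth above it and along the board's long sides, and finish while still holding it there; leave everything else on the counter where it stands.

Things in the scene. Friction and masses are not known exactly. Their poses are not given: they have to be found in the camera images.
- pin: loose wooden rolling pin: plain light-wood cylinder 210 mm long, 28 mm in diameter, thin dark ring near each end, about 0.11 kg. Origin at its centre, own y axis its long axis (it may be rolled about it). It lies on two saddles in the caddy along the caddy's y, its centre 26 mm above the counter and up to 10 mm off the caddy's middle lengthwise; nothing holds it down
- pin_end_a (a point): centre of the pin's end face at its own +y, 105 mm from its origin
- pin_end_b (a point): centre of the pin's end face at its own -y, 105 mm from its origin
- caddy: blue enamelled sheet-steel caddy, fixed, 140 (x) x 322 (y) x 66 (z) mm outside, long axis its own y; origin at the centre of its underside on the counter. All walls and the floor 5 mm thick, inside 130 x 312 mm. Both ends are roofed by flat hoods; between them the long walls are 40 mm high. Caddy and board may stand either way round, left or right
- saddle (a point): top of one of two white plastic saddles on the caddy's floor, at caddy y = +50 mm (the other at -50 mm), where the pin rests 12 mm above the counter. Each is 12 mm long (y), with cheeks 20 mm high that reach 23 mm either side of the middle; between the saddles the pin's middle is free to grip
- mouth (a point): centre of the caddy's mouth, 66 mm above the counter, open to the top: 144 mm along caddy y, 130 mm along x. The hoods run from 72 mm either side of this point to the end walls at 156 mm; hood underside 61 mm, top 66 mm above the counter
- board: brown wooden pastry board, fixed, 160 (x) x 230 (y) x 12 (z) mm, long sides along its own y; origin at the centre of its underside on the counter
- jam_red: small jam jar with red jam and white lid; a bystander, leave it; origin at the centre of its underside
- jam_gold: small jam jar with golden jam and white lid; a bystander, leave it; origin at the centre of its underside
- timer: white digital kitchen timer standing on edge; a bystander, leave it; origin at the centre of its underside
- bell: counter bell; a bystander, leave it; origin at the centre of its underside
- sanitiser: pump bottle, 173 mm tall; a bystander, leave it; origin at the centre of its underside
- cup_a: clear lidded cup of dough drops, 104 mm tall; a bystander, leave it; origin at the centre of its underside
- cup_b: clear lidded cup of dough drops, 104 mm tall; a bystander, leave it; origin at the centre of its underside

How it is judged (in metres and radians):
On the way, in this order (a step that is already met when the one before it is completed fails the run):
1. one end of the held pin is out above the hoods while the other is still below them (contact force between pin and the fingers above 0.5 N and ((z of pin_end_a in the frame of caddy above 0.08 m and z of pin_end_b in the frame of caddy below 0.06 m) or (z of pin_end_b in the frame of caddy above 0.08 m and z of pin_end_a in the frame of caddy below 0.06 m))), for 0.05 s.
2. the whole held pin is out of the caddy (contact force between pin and the fingers above 0.5 N and z of each of pin_end_a, pin_end_b in the frame of caddy above 0.085 m), for 0.1 s.
At the end, for the whole second after the job is handed in: the pin is held still by the fingers, touching neither caddy nor board, its centre within 35 mm (horizontally) of the board's middle and 70 to 220 mm above the counter, level within 0.2 rad and parallel to the board's long sides within 0.17 rad (contact force between pin and the fingers above 0.5 N and contact force between pin and caddy below 0.1 N and contact force between pin and board below 0.1 N and horizontal distance between pin and board below 0.035 m and height (world z) of pin between 0.07 and 0.22 m and angle between pin's own y axis and vertical between 1.37 and 1.77 rad and angle between the y axis of pin and the y axis of board, either way round below 0.17 rad and linear speed of pin below 0.03 m/s); the arm keeps its last pose, push and grip.
It fails at once if the pin is wrenched against the caddy (over 40 N) (contact force between pin and caddy above 40 N).
It fails at once if a bystander is pushed more than 30 mm from its place (distance of any of jam_red, jam_gold, timer, bell, sanitiser, cup_a, cup_b from where it was at the start of the episode above 0.03 m).
It also fails if it takes over 48 s, if anything falls off the work surface, if the arm or the gripper's body presses on something with over 40 N, if the wrist force passes 120 N, or if a joint passes its speed limit or range.

## Working session

There is one attempt and no reset: what is moved stays moved. The work goes in short steps, Python scripts to look and compute and a tool call to move; the robot and the scene stay as the last step left them, time stands still between calls to the robot, and variables do not carry over. Pictures are saved under pics/ and viewed, at most 10 in all, crops included, and the job is handed in when it is done.

Besides the shell and the picture viewer there is one more tool, called after ">>>" as a command line: name --pt "numbers of a row" for each row, then --argument value for the rest. move_arm: Moves the arm, as the interface text tells. Its arguments: {"type":"object","properties":{"deltas":{"type":"array"},"force":{"type":"number"}},"required":["deltas"]}

```bash
mkdir -p pics; ls
python3 - <<'E'
from rig import arm
import cv2
for n in("top","side"):
    s=arm.snapshot(n); cv2.imwrite(f"pics/{n}0.png",s["frame"][:,:,::-1])
    print(n,s["fovy"],s["cx"],s["cy"],s["cam_to_world"])
    for l in ["pin","caddy","saddle","mouth","board","pin_end_a","jam_red","jam_gold","timer","bell","sanitiser","cup_a"]:
        print(l,[( [round(float(v)) for v in d["position"]],round(d["conf"],2)) for d in arm.look_for(l,s)][:3])
print(arm.observe(),arm.grip_depth)
E
```

```text
pics
top 46.93419715071234 315.22115588350385 192.41683942544626 [[-1.31898629e-02 -9.83705856e-01  1.79300908e-01  2.57912058e+02]
 [-9.99902761e-01  1.37878197e-02  2.08910623e-03 -1.15526845e+02]
 [-4.52723462e-03 -1.79255918e-01 -9.83792061e-01  1.47682692e+03]
 [ 0.00000000e+00  0.00000000e+00  0.00000000e+00  1.00000000e+00]]
pin [([448, 233, 38], 0.59)]
caddy [([442, 236, 69], 0.87)]
saddle [([445, 236, 70], 0.7)]
mouth [([443, 230, 69], 0.77), ([648, 59, 51], 0.18)]
board [([490, -237, 14], 0.6), ([446, 232, 67], 0.3), ([455, 238, 37], 0.21)]
pin_end_a [([655, -23, 61], 0.74), ([449, 230, 38], 0.57), ([446, 232, 66], 0.26)]
jam_red [([653, 152, 46], 0.45), ([651, 58, 52], 0.23)]
jam_gold [([650, 55, 50], 0.53), ([452, 238, 38], 0.25)]
timer [([659, -26, 60], 0.76)]
bell [([653, -191, 36], 0.68)]
sanitiser [([635, -414, 99], 0.68), ([652, 147, 47], 0.34)]
cup_a [([402, -485, 97], 0.78)]
side 48.120541524849045 329.7100426983662 205.77390387460744 [[-9.48978204e-01 -1.04686852e-01  2.97457611e-01  9.84882159e+01]
 [-3.15058606e-01  3.54716878e-01 -8.80292004e-01  1.11359114e+03
[... 664 characters left out ...]
array([-1.28198950e+00,  4.23099629e-01,  1.62989667e+00,  1.54767456e-07,
        1.08860742e+00, -1.90085390e-02]), 'qvel': array([ 2.84696988e-04,  5.18998119e-04, -4.45865233e-04,  4.54709364e-05,
       -2.04263040e-04,  7.65596754e-04]), 'effort': array([ 2.89561276e-04, -5.44588208e+01, -2.74039114e+01,  6.46075979e-02,
        1.68521760e-02,  6.69366941e-06]), 'tool_pos': array([ 189.37565891, -595.60162281,  222.67660558]), 'orientation': array([-3.10444685e+00, -4.81606828e-01,  2.12361568e-06]), 'ft_force': array([ 1.29127604,  0.84297996, -0.15664015]), 'torque': array([ 0.01069308, -0.00022769,  0.00501951]), 'gripper_force': 0.0, 'width': 88.08638585721535} -18.700000000000003
```

View pics/top0.png

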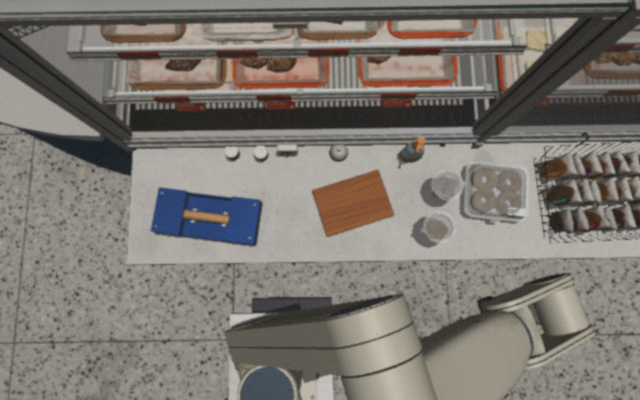

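View pics/side0.png

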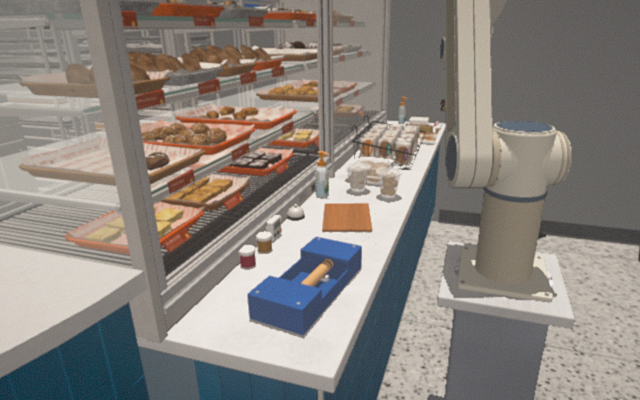

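```bash
cat > h.py <<'E'
import numpy as np, cv2
from scipy.optimize import minimize
def proj(s,P):
    M=np.linalg.inv(s["cam_to_world"]); f=200/np.tan(np.radians(s["fovy"]/2))
    c=np.asarray(P,float)@M[:3,:3].T+M[:3,3]
    return c[:,:2]/c[:,2:]*f+[s["cx"],s["cy"]]
def box(p,sx,sy,z0,z1,y0=0):
    c,s=np.cos(p[2]),np.sin(p[2])
    return np.array([[p[0]+c*x-s*(y+y0),p[1]+s*x+c*(y+y0),z] for x in(-sx/2,sx/2) for y in(-sy/2,sy/2) for z in(z0,z1)])
def fill(s,P,m):
    h=cv2.convexHull(proj(s,P).astype(np.float32))
    cv2.fillConvexPoly(m,np.round((h*4+1.5)*16).astype(np.int32),1,shift=4)
E
python3 - <<'E'
from rig import arm
from h import *
S=[arm.snapshot(n) for n in("top","side")]
np.save("S.npy",np.array(S,object),allow_pickle=True)
def fit(rng,boxes,p0,roi):
    masks=[]
    for s,r in zip(S,roi):
        hsv=cv2.cvtColor(s["frame"],cv2.COLOR_RGB2HSV); m=cv2.inRange(hsv,*rng)
        z=np.zeros_like(m); z[r[1]:r[3],r[0]:r[2]]=m[r[1]:r[3],r[0]:r[2]]
        n,l,st,_=cv2.connectedComponentsWithStats(z); k=1+st[1:,4].argmax()
        z=(l==k).astype(np.uint8); c,_=cv2.findContours(z,0,2); cv2.drawContours(z,c,-1,1,-1)
        masks.append(cv2.resize(z*255,None,fx=4,fy=4,interpolation=cv2.INTER_CUBIC)>127)
    def cost(p,each=False):
        o=[]
        for s,m in zip(S,masks):
            r=np.zeros(m.shape,np.uint8)
            for b in boxes: fill(s,box(p,*b),r)
            o.append(1-(m&(r>0)).sum()/(m|(r>0)).sum())
        return o if each else sum(o)
    best=min((minimize(cost,[*p0[:2],y],method="Nelder-Mead",options=dict(initial_simplex=[[p0[0]+a,p0[1]+b,y+c] for a,b,c in[(0,0,0),(15,0,0),(0,15,0),(0,0,.15)]])) for y in p0[2]),key=lambda r:r.fun)
    print(best.x,cost(best.x,True))
    return best.x
cad=[(140,322,0,40),(140,89,0,66,116.5),(140,89,0,66,-116.5)]
c=fit(((100,100,30),(130,255,255)),cad,(443,233,[-.3,-.1,.1,.3]),[(140,170,280,260),(230,220,380,340)])
b=fit(((3,110,60),(18,255,255)),[(160,230,0,12)],(490,-220,[-.5,-.2,.2,.5]),[(300,160,410,250),(310,195,385,240)])
np.save("cb.npy",[c,b])
ims=[]
for s,(x0,y0,w,h) in zip(S,[(140,170,130,85),(240,225,130,110)]):
    im=cv2.resize(s["frame"],None,fx=6,fy=6,interpolation=cv2.INTER_CUBIC)[:,:,::-1].copy()
    for B in cad[1:]:
        for q in proj(s,box(c,*B)): cv2.circle(im,tuple(int(v*6+2.5) for v in q),4,(0,255,255),-1)
    ax=np.array([-np.sin(c[2]),np.cos(c[2])])
    for yy in(-105,-72,-50,0,50,72,105):
        q=proj(s,[[*(c[:2]+ax*yy),26]])[0]; cv2.circle(im,tuple(int(v*6+2.5) for v in q),3,(0,255,0),-1)
    ims.append(im[y0*6:(y0+h)*6,x0*6:(x0+w)*6])
for i,im in enumerate(ims): cv2.imwrite(f"pics/crop{i}.png",im[:600,:800])
E
```

```text
[ 4.50148111e+02  2.25270163e+02 -1.33470913e-01] [np.float64(0.08303621453674936), np.float64(0.4297449613143567)]
[ 4.93270047e+02 -2.32903241e+02  2.89857274e-01] [np.float64(0.07703108271758785), np.float64(0.14460709786716475)]
```

View pics/crop0.png

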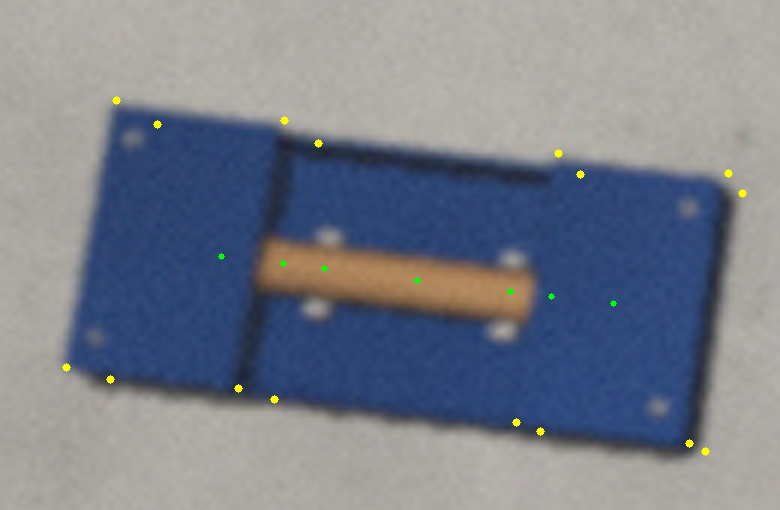

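View pics/crop1.png

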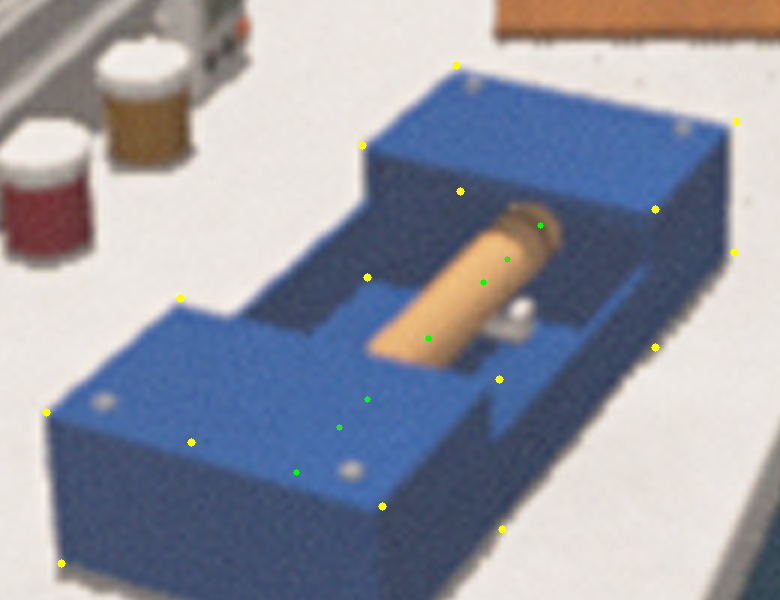

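Run:
```python
from h import *
from scipy.optimize import least_squares
S=np.load("S.npy",allow_pickle=True)
# (x,y,z in caddy, u,v in crop)
T=[(70,161,66,113,105),(-70,161,66,69,369),(70,-161,66,722,181),(-70,-161,66,693,445),(70,72,66,279,133),(-70,72,66,240,383)]
D=[(70,-161,66,458,68),(-70,-161,66,731,124),(-70,-72,66,652,212),(70,-72,66,366,152),(70,72,66,182,303),(70,161,66,49,410),(-70,161,66,380,506),(70,161,0,62,578)]
T=np.array(T,float);D=np.array(D,float)
def w(p,L):
    c,s=np.cos(p[2]),np.sin(p[2]); return np.c_[p[0]+c*L[:,0]-s*L[:,1],p[1]+s*L[:,0]+c*L[:,1],L[:,2]]
uvT=(T[:,3:]-2.5)/6+[140,170]; uvD=(D[:,3:]-2.5)/6+[240,225]
rT=lambda p:(proj(S[0],w(p,T))-uvT).ravel()
rD=lambda p:(proj(S[1],w(p,D))-uvD).ravel()
for f in(rT,rD,lambda p:np.r_[rT(p),rD(p)]):
    r=least_squares(f,[446,232,-.13]); print(r.x,np.abs(r.fun).max(),np.sqrt((r.fun**2).mean()))
c=r.x
ax=np.array([-np.sin(c[2]),np.cos(c[2])])
# pin axis points at z=26 from crop ends: intersect rays with z=26 (center) 
def ray(s,u,z):
    f=200/np.tan(np.radians(s["fovy"]/2)); M=s["cam_to_world"]
    d=M[:3,:3]@np.array([(u[0]-s["cx"])/f,(u[1]-s["cy"])/f,1]); o=M[:3,3]; return o+d*(z-o[2])/d[2]
for s,o,L in((S[0],(140,170),[(262,264,28),(533,296,28)]),(S[1],(240,225),[(532,227,26),(410,355,26),(527,207,40),(557,240,26)])):
    for u,v,z in L:
        P=ray(s,((u-2.5)/6+o[0],(v-2.5)/6+o[1]),z); d=P[:2]-c[:2]
        print(P.round(1),"caddy x,y",round(d@[ax[1],-ax[0]],1),round(d@ax,1))
# board from top: hsv mask minAreaRect
for s,r in zip(S,[(300,160,410,250),(310,195,385,240)]):
    hsv=cv2.cvtColor(s["frame"],cv2.COLOR_RGB2HSV); m=cv2.inRange(hsv,(3,110,60),(18,255,255)); z=m*0; z[r[1]:r[3],r[0]:r[2]]=m[r[1]:r[3],r[0]:r[2]]
    pts=np.argwhere(z)[:,::-1]; W=np.array([ray(s,p,12)[:2] for p in pts],np.float32); print(len(pts),cv2.minAreaRect(W),W.mean(0))
```

```text
[ 4.48403404e+02  2.25832081e+02 -1.30859159e-01] 1.5245065292050128 0.7791278712672873
[ 4.49471941e+02  2.27397159e+02 -1.30304245e-01] 1.6520167740403053 0.6891875739799036
[ 4.49285759e+02  2.26655760e+02 -1.30370804e-01] 1.830763010709063 0.7607918506735694
[459.5 307.3  28. ] caddy x,y -0.3 81.3
[440.5 163.5  28. ] caddy x,y -0.5 -63.8
[439.4 123.6  26. ] caddy x,y 3.6 -103.5
[452.8 239.   26. ] caddy x,y 1.9 12.7
[438.9 131.2  40. ] caddy x,y 2.1 -96.0
[425.2 131.5  26. ] caddy x,y -11.5 -97.5
3287 ((490.45220947265625, -231.8972930908203), (154.36965942382812, 223.65969848632812), 16.89057731628418) [ 489.5807  -231.57924]
1231 ((490.99969482421875, -222.63204956054688), (153.00364685058594, 223.5583953857422), 16.709245681762695) [ 488.79773 -215.22177]
```

>>> move_arm --pt "1 4.2 -3.4 0 0" --pt "1 4.2 -3.4 0 0" --pt "1 4.2 -3.4 0 0" --pt "1 4.2 -3.4 0 0" --pt "1 4.2 -3.4 0 0" --pt "1 4.2 -3.4 0 0" --pt "1 4.2 -3.4 0 0" --pt "1 4.2 -3.4 0 0" --force 10

```text
time: 2.4
tool_pos: [428.1, -233.1, 223.0]
orientation: [3.104, 0.481, 0.001]
ft_force: [0.2, -0.2, 0.1]
width: 88.0
gripper_force: 0.0
```

>>> move_arm --pt "1 0 0 0 -10.5" --pt "1 0 0 0 -10.5" --pt "1 0 0 0 -10.5" --pt "1 0 0 0 -10.5" --pt "1 0 0 0 -10.5" --pt "1 0 0 0 -10.5" --pt "1 0 0 0 -1.9" --pt "1 0 0 0 0"

```text
time: 3.4
tool_pos: [427.2, -234.6, 222.7]
orientation: [2.364, 2.069, 0.0]
ft_force: [0.7, -0.4, 0.1]
width: 87.6
gripper_force: 0.0
```

```bash
cat > go.py <<'E'
import numpy as np
from scipy.spatial.transform import Rotation as R
from rig import arm
C=np.array([448.8,226.5]); CY=-0.1305; B=np.array([490.5,-229.]); BY=0.293
def loc(c,yaw,x,y): return c+[np.cos(yaw)*x-np.sin(yaw)*y,np.sin(yaw)*x+np.cos(yaw)*y]
def to(xy,z,yaw):
    o=arm.observe(); M=R.from_rotvec(o["orientation"]).as_matrix(); p=o["tool_pos"]
    a=np.arctan2(M[1,1],M[0,1]); t=np.degrees((yaw-a+np.pi/2)%np.pi-np.pi/2)
    print("t",o["time"],"pos",p.round(1),"tz",M[:,2].round(3),"shift cm",(M.T@(np.r_[xy,z]-p)/10).round(2),"turn",(-t).round(1),"w",round(o["width"],1),"q",o["q"].round(2),"F",o["ft_force"].round(1),o["gripper_force"])
E
python3 -c "
from go import *
to(loc(C,CY,0,-22),100,CY)"
```

```text
t 3.4 pos [ 427.2 -234.6  222.7] tz [ 0. -0. -1.] shift cm [43.79 -3.97 12.27] turn -0.1 w 87.6 q [-0.53  0.22  1.93 -0.    0.99 -0.39] F [ 0.7 -0.4  0.1] 0.0
```

>>> move_arm --pt "0.6 5.5 -0.5 0 0" --pt "0.6 5.5 -0.5 0 0" --pt "0.6 5.5 -0.5 0 0" --pt "0.6 5.5 -0.5 0 0" --pt "0.6 5.5 -0.5 0 0" --pt "0.6 5.5 -0.5 0 0" --pt "0.6 5.4 -0.5 0 0" --pt "0.6 5.4 -0.5 0 0"

```text
time: 4.4
tool_pos: [444.3, 206.8, 222.9]
orientation: [2.364, 2.069, 0.001]
ft_force: [1.4, -0.7, -0.2]
width: 53.0
gripper_force: 0.0
```

>>> move_arm --pt "0.6 0 0 4 0" --pt "0.6 0 0 4 0" --pt "0.6 0 0 4 0" --pt "0.6 0 0 0 0"

```text
time: 4.9
tool_pos: [442.4, 204.1, 100.5]
orientation: [-2.362, -2.069, 0.009]
ft_force: [-0.8, -0.2, -0.3]
width: 52.8
gripper_force: 0.0
```

```bash
python3 -c "
from go import *
to(loc(C,CY,0,-22),14,CY)
import cv2
s=arm.snapshot('side'); im=cv2.resize(s['frame'][180:360,210:410],None,fx=4,fy=4.0,interpolation=cv2.INTER_CUBIC)[:600]
cv2.imwrite('pics/a.png',im[:,:,::-1])"
```

```text
t 4.9 pos [442.4 204.1 100.5] tz [-0.005 -0.002 -1.   ] shift cm [0.13 0.39 8.65] turn -0.1 w 52.8 q [0.41 0.42 2.01 0.   0.72 0.54] F [-0.8 -0.2 -0.3] 0.0
```

View pics/a.png

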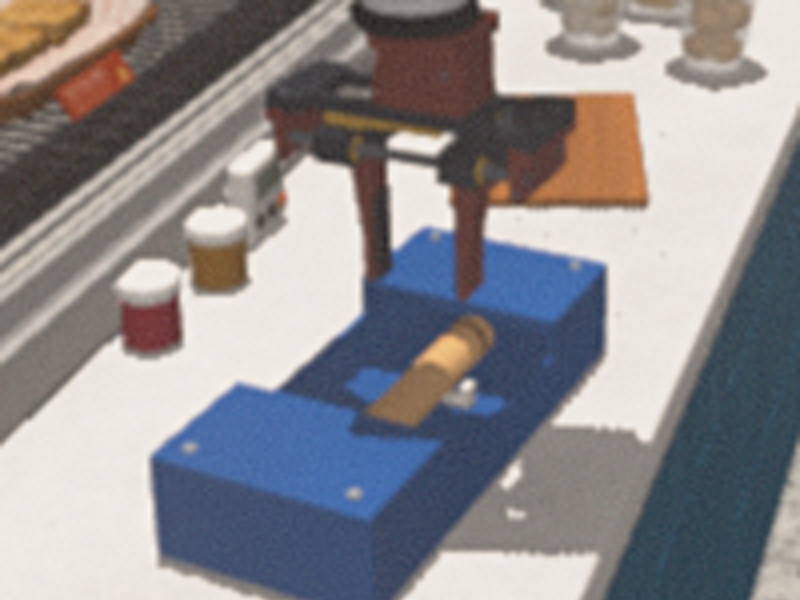

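>>> move_arm --pt "0.6 0 0.4 3 0" --pt "0.6 0 0 3 0" --pt "0.6 0 0 1.5 0" --pt "0.6 0 0 0.7 0" --pt "0.6 0 0 0 0" --pt "0.6 0 0 0 0"

```text
time: 5.7
tool_pos: [449.0, 204.6, 21.5]
orientation: [2.361, 2.072, 0.002]
ft_force: [-0.1, 0.4, 0.2]
width: 52.8
gripper_force: 0.0
```

```bash
python3 -c "
from go import *
to(loc(C,CY,0,-22),14,CY)"
```

```text
t 5.7 pos [449.  204.6  21.5] tz [ 0.001  0.001 -1.   ] shift cm [-0.04 -0.31  0.75] turn 0.0 w 52.8 q [0.4  0.57 2.02 0.   0.55 0.53] F [-0.1  0.4  0.2] 0.0
```

>>> move_arm --pt "0.6 0 -0.2 0.4 0" --pt "0.6 0 0 0.3 0" --pt "0.6 0 0 0 0" --pt "0.1 0 0 0 0" --pt "0.1 0 0 0 0" --pt "0.1 0 0 0 0" --pt "0.1 0 0 0 0" --pt "0.1 0 0 0 0" --force 8

```text
time: 6.7
tool_pos: [446.4, 204.6, 13.7]
orientation: [2.361, 2.072, 0.0]
ft_force: [0.9, -0.0, 0.0]
width: 27.7
gripper_force: 8.0
```

```bash
python3 -c "
from go import *
to(loc(C,CY,0,16),16,CY)"
```

```text
t 6.7 pos [446.4 204.6  13.7] tz [ 0.  0. -1.] shift cm [ 3.8  -0.05 -0.23] turn 0.0 w 27.7 q [0.41 0.59 2.02 0.   0.53 0.54] F [ 0.9 -0.   0. ] 7.984691709280014
```

>>> move_arm --pt "0.1 0 0 -0.3 0" --pt "0.1 0 0 0 0" --pt "0.1 0.6 0 0 0" --pt "0.1 0.8 0 0 0" --pt "0.1 0.8 0 0 0" --pt "0.1 0.7 0 0 0" --pt "0.1 0.6 0 0 0" --pt "0.1 0.3 0 0 0"

```text
time: 7.7
tool_pos: [451.4, 242.8, 16.7]
orientation: [2.361, 2.073, 0.0]
ft_force: [0.2, 0.2, -0.7]
width: 27.8
gripper_force: 8.0
```

>>> move_arm --pt "0.1 0 0 0 0" --pt "0.1 0 0 -0.5 0" --pt "0.1 0 0 -0.5 0" --pt "0.1 0 0 0 0"

```text
time: 8.2
tool_pos: [451.7, 242.4, 27.3]
orientation: [2.361, 2.072, 0.002]
ft_force: [0.5, 0.2, -1.2]
width: 27.8
gripper_force: 8.0
```

```bash
python3 -c "
from go import *
to(loc(C,CY,0,16),16,CY)
import cv2
s=arm.snapshot('side'); im=cv2.resize(s['frame'][220:340,240:370],None,fx=5,fy=5,interpolation=cv2.INTER_CUBIC)
t=arm.snapshot('top');im2=cv2.resize(t['frame'][170:260,140:270],None,fx=5,fy=5)
cv2.imwrite('pics/b.png',im[:,:,::-1])"
```

```text
t 8.2 pos [451.7 242.4  27.3] tz [ 0.001  0.    -1.   ] shift cm [-0.01 -0.08  1.13] turn 0.0 w 27.8 q [ 0.47  0.58  1.98 -0.    0.59  0.6 ] F [ 0.5  0.2 -1.2] 7.985472232103348
```

View pics/b.png

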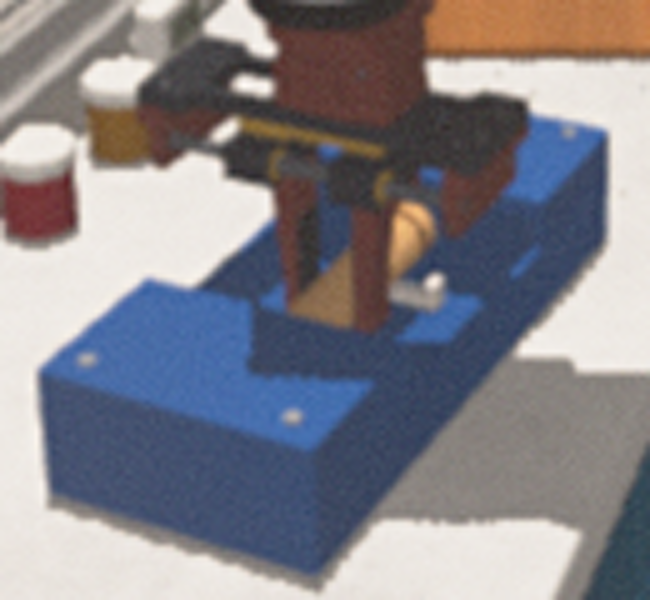

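```bash
cat >> h.py <<'E'
def ray(s,u,z):
    f=200/np.tan(np.radians(s["fovy"]/2)); M=s["cam_to_world"]
    d=M[:3,:3]@np.array([(u[0]-s["cx"])/f,(u[1]-s["cy"])/f,1]); o=M[:3,3]; return o+d*(z-o[2])/d[2]
def cad(P,c=(448.8,226.5),a=-.1305):
    d=P[:2]-np.array(c); return [round(float(d@[np.cos(a),np.sin(a)]),1),round(float(d@[-np.sin(a),np.cos(a)]),1),P[2]]
E
python3 -c "
from h import *
S=np.load('S.npy',allow_pickle=True)
for u,z in [((436,225),z) for z in(32,40,48,60)]+[((415,200),z) for z in (46,54,62,72)]: print(u,cad(ray(S[1],(240+u[0]/5-.4,220+u[1]/5-.4),z)))"
```

```text
(436, 225) [-2.5, -81.5, np.float64(32.0)]
(436, 225) [-8.9, -68.7, np.float64(40.0)]
(436, 225) [-15.4, -55.9, np.float64(48.0)]
(436, 225) [-25.0, -36.7, np.float64(60.0)]
(415, 200) [7.8, -78.2, np.float64(46.0)]
(415, 200) [1.0, -65.1, np.float64(54.0)]
(415, 200) [-5.7, -52.0, np.float64(62.0)]
(415, 200) [-14.2, -35.7, np.float64(72.0)]
```

>>> move_arm --pt "0.1 0 0 -0.3 0" --pt "0.1 0 0 -0.3 0" --pt "0.1 0 0 -0.3 0" --pt "0.1 0 0 -0.3 0" --pt "0.1 0 0 0 0"

```text
time: 8.93
tool_pos: [451.4, 242.3, 38.9]
orientation: [2.361, 2.072, 0.0]
ft_force: [0.1, -0.9, -1.2]
width: 27.6
gripper_force: 8.0
```

>>> move_arm --pt "0.1 0 0 -0.3 0" --pt "0.1 0 0 -0.3 0" --pt "0.1 0 0 -0.3 0" --pt "0.1 0 0 -0.2 0" --pt "0.1 0 0 0 0"

```text
time: 9.55
tool_pos: [451.4, 242.4, 49.9]
orientation: [2.361, 2.072, 0.0]
ft_force: [-0.2, -1.8, -1.6]
width: 27.6
gripper_force: 8.0
```

```bash
python3 -c "
from go import *
to(loc(C,CY,0,16),16,CY)
import cv2
s=arm.snapshot('side'); im=cv2.resize(s['frame'][220:340,240:370],None,fx=5,fy=5,interpolation=cv2.INTER_CUBIC)
cv2.imwrite('pics/c.png',im[:,:,::-1])"
```

```text
t 9.55 pos [451.4 242.4  49.9] tz [ 0.  0. -1.] shift cm [-0.01 -0.05  3.39] turn 0.0 w 27.6 q [0.47 0.54 1.97 0.   0.63 0.6 ] F [-0.2 -1.8 -1.6] 8.000029921531677
```

View pics/c.png

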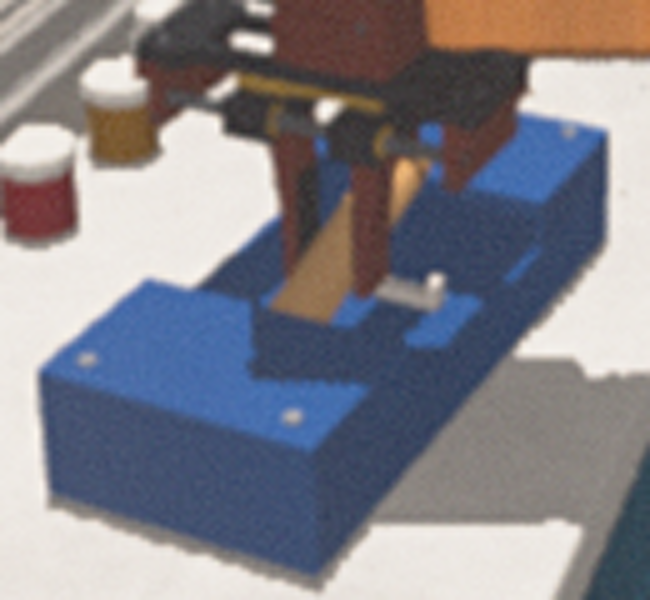

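>>> move_arm --pt "0.1 -0.5 0 -0.2 0" --pt "0.1 -0.8 0 -0.3 0" --pt "0.1 -0.8 0 -0.3 0" --pt "0.1 -0.8 0 -0.3 0" --pt "0.1 -0.8 0 -0.3 0" --pt "0.1 0 0 0 0"

```text
time: 10.35
tool_pos: [446.5, 204.9, 64.0]
orientation: [2.362, 2.071, 0.0]
ft_force: [0.2, -0.4, -0.6]
width: 27.5
gripper_force: 8.0
```

>>> move_arm --pt "0.1 -0.8 0 -0.3 0" --pt "0.1 -0.8 0 -0.3 0" --pt "0.1 -0.8 0 -0.3 0" --pt "0.1 -0.8 0 -0.3 0" --pt "0.1 -0.8 0 -0.3 0" --pt "0.1 -0.8 0 -0.3 0" --pt "0.1 0 0 0 0"

```text
time: 11.22
tool_pos: [440.3, 157.5, 81.9]
orientation: [2.362, 2.071, 0.0]
ft_force: [0.3, 0.4, -0.8]
width: 27.7
gripper_force: 8.0
```

```bash
python3 -c "
from go import *
to(loc(C,CY,0,16),16,CY)
import cv2
s=arm.snapshot('side'); im=cv2.resize(s['frame'][210:340,240:370],None,fx=4,fy=4,interpolation=cv2.INTER_CUBIC)
cv2.imwrite('pics/d.png',im[:,:,::-1])"
```

```text
t 11.225 pos [440.3 157.5  81.9] tz [ 0.  0. -1.] shift cm [ 8.55 -0.07  6.6 ] turn -0.0 w 27.7 q [0.32 0.43 2.06 0.   0.65 0.45] F [ 0.3  0.4 -0.8] 7.999957054853439
```

View pics/d.png

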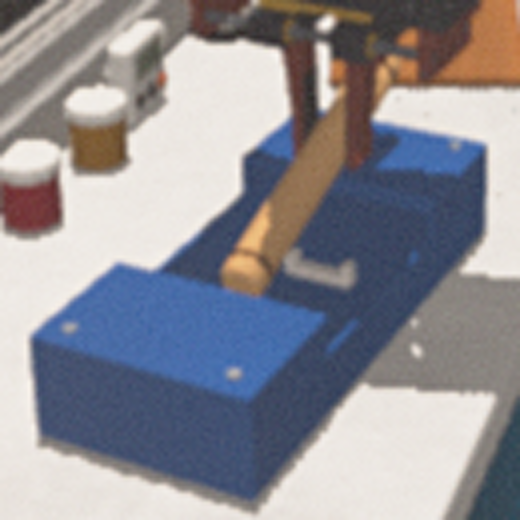

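>>> move_arm --pt "0.1 -1 0 -0.3 0" --pt "0.1 -0.8 0 -0.8 0" --pt "0.1 0 0 -1.2 0" --pt "0.1 0 0 -1.5 0" --pt "0.1 0 0 -1.5 0" --pt "0.1 0 0 -1.5 0" --pt "0.1 0 0 -1.5 0" --pt "0.1 0 0 -1 0"

```text
time: 12.28
tool_pos: [438.2, 140.3, 175.9]
orientation: [2.361, 2.072, 0.001]
ft_force: [-0.4, -0.4, -0.0]
width: 27.9
gripper_force: 8.0
```

>>> move_arm --pt "0.1 0 0 -0.7 0" --pt "0.1 0 0 -0.5 0" --pt "0.1 0 0 0 0" --pt "0.1 0 0 0 0" --force 25

```text
time: 12.78
tool_pos: [437.7, 140.1, 186.3]
orientation: [-2.361, -2.072, 0.001]
ft_force: [-0.7, -0.7, -0.3]
width: 27.9
gripper_force: 25.0
```

```bash
python3 -c "
from go import *
to(loc(B,BY,0,0),190,BY)
import cv2
s=arm.snapshot('side'); im=cv2.resize(s['frame'][150:340,230:430],None,fx=3,fy=3,interpolation=cv2.INTER_CUBIC)
cv2.imwrite('pics/e.png',im[:,:,::-1])"
```

```text
t 12.775 pos [437.7 140.1 186.3] tz [-0.001 -0.    -1.   ] shift cm [-35.91  10.03  -0.36] turn -24.2 w 27.9 q [0.28 0.23 2.01 0.   0.89 0.41] F [-0.7 -0.7 -0.3] 24.999865293502808
```

View pics/e.png

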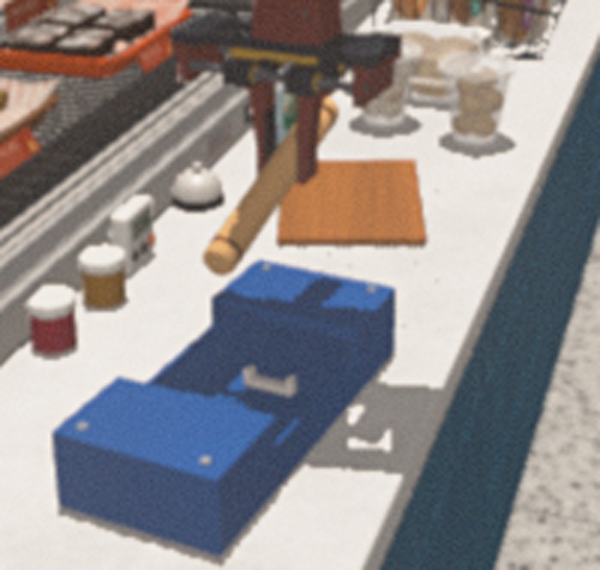

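>>> move_arm --pt "0.1 -5 1.1 0 0" --pt "0.1 -5 1.1 0 0" --pt "0.1 -5 1.1 0 0" --pt "0.1 -5 1.1 0 0" --pt "0.1 -5 1.1 0 0" --pt "0.1 -5 1.1 0 0" --pt "0.1 -5 1.1 0 0" --pt "0.1 -3 0.7 0 0"

```text
time: 13.82
tool_pos: [471.7, -249.8, 186.3]
orientation: [-2.363, -2.07, 0.0]
ft_force: [0.0, 0.2, -0.4]
width: 27.3
gripper_force: 25.0
```

>>> move_arm --pt "0.1 0 0 0 -8" --pt "0.1 0 0 0 -8" --pt "0.1 0 0 0 -8.2" --pt "0.1 0 0 0 0" --pt "0.1 0 0 0 0"

```text
time: 14.45
tool_pos: [471.8, -247.4, 186.4]
orientation: [-1.878, -2.518, 0.0]
ft_force: [0.0, 0.7, -1.7]
width: 27.4
gripper_force: 25.0
```

```bash
python3 -c "
from go import *
to(loc(B,BY,0,-30),100,BY)
import cv2
s=arm.snapshot('side'); im=cv2.resize(s['frame'][150:260,280:430],None,fx=5,fy=5,interpolation=cv2.INTER_CUBIC)
cv2.imwrite('pics/f.png',im[:,:,::-1])"
```

```text
t 14.45 pos [ 471.8 -247.4  186.4] tz [-0.  0. -1.] shift cm [-1.77  2.33  8.64] turn -0.2 w 27.4 q [-0.51  0.34  1.86  0.    0.94 -0.79] F [ 0.   0.7 -1.7] 24.99997615814209
```

View pics/f.png

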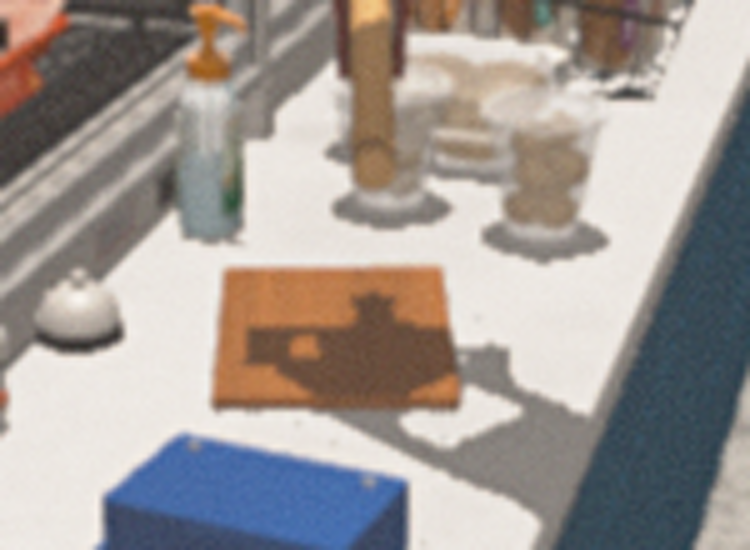

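```bash
python3 -c "
from h import *
S=np.load('S.npy',allow_pickle=True); a=.293+np.pi/2
for L in(130,135,140):
  for t in range(5,60,5):
    r=np.radians(t); P=[471.8+L*np.cos(r)*np.cos(a),-247.4+L*np.cos(r)*np.sin(a),198.4-L*np.sin(r)]
    print(L,t,np.round(P),proj(S[1],[P]).round(1)) if L==135 or t==30 else 0
"
```

```text
130 30 [ 439. -140.  133.] [[355.  191.8]]
135 5 [ 433. -119.  187.] [[355.3 177.5]]
135 10 [ 433. -120.  175.] [[355.2 181. ]]
135 15 [ 434. -123.  163.] [[355.2 184.4]]
135 20 [ 435. -126.  152.] [[355.1 187.5]]
135 25 [ 436. -130.  141.] [[355.1 190.4]]
135 30 [ 438. -135.  131.] [[355. 193.]]
135 35 [ 440. -142.  121.] [[354.9 195.3]]
135 40 [ 442. -148.  112.] [[354.8 197.3]]
135 45 [ 444. -156.  103.] [[354.8 199. ]]
135 50 [ 447. -164.   95.] [[354.7 200.4]]
135 55 [ 449. -173.   88.] [[354.6 201.5]]
140 30 [ 437. -131.  128.] [[355.  194.3]]
```

>>> move_arm --pt "0.1 -0.9 1.1 0 0" --pt "0.1 -0.9 1.2 1 0" --pt "0.1 0 0 3 0" --pt "0.1 0 0 4 0" --pt "0.1 0 0 3 0" --pt "0.1 0 0 1.3 0" --pt "0.1 0 0 0 0" --pt "0.1 0 0 0 0" --force 10

```text
time: 15.5
tool_pos: [500.0, -258.6, 64.6]
orientation: [1.874, 2.52, 0.0]
ft_force: [0.1, -0.3, -1.0]
width: 27.5
gripper_force: 10.0
```

```bash
python3 -c "
from go import *
to(loc(B,BY,0,-30),17,BY)"
```

```text
t 15.5 pos [ 500.  -258.6   64.6] tz [ 0.002 -0.001 -1.   ] shift cm [ 0.11 -0.06  4.76] turn -0.1 w 27.5 q [-0.5   0.56  1.86  0.    0.72 -0.79] F [ 0.1 -0.3 -1. ] 9.999991357326508
```

>>> move_arm --pt "0.1 0 0 1 0" --pt "0.1 0 0 0.7 0" --pt "0.1 0 0 0.5 0" --pt "0.1 0 0 0.5 0" --pt "0.1 0 0 0.5 0" --pt "0.1 0 0 0.4 0" --pt "0.1 0 0 0 0"

```text
time: 16.38
tool_pos: [498.8, -257.9, 27.3]
orientation: [-1.874, -2.52, 0.0]
ft_force: [0.4, 0.2, -0.3]
width: 27.7
gripper_force: 10.0
```

>>> move_arm --pt "0.1 0 0 0.4 0" --pt "0.1 0 0 0.3 0" --pt "0.1 0 0 0.2 0" --pt "0.1 0 0 0.2 0" --pt "0.1 0 0 0 0"

```text
time: 17.0
tool_pos: [499.0, -258.0, 16.5]
orientation: [-1.874, -2.521, 0.0]
ft_force: [0.5, -0.7, -0.3]
width: 27.6
gripper_force: 10.0
```

```bash
python3 -c "
from go import *
to(loc(B,BY,0,-30),17,BY)"
```

```text
t 17.0 pos [ 499.  -258.    16.5] tz [-0.  0. -1.] shift cm [ 0.03  0.03 -0.05] turn -0.1 w 27.6 q [-0.5   0.64  1.87  0.    0.63 -0.79] F [ 0.5 -0.7 -0.3] 10.000070035457611
```

>>> move_arm --pt "0.4 0 0 0 0" --pt "0.4 0 0 0 0" --pt "0.4 0.7 0 0 0" --pt "0.4 0.8 0 0 0" --pt "0.4 0.8 0 0 0" --pt "0.4 0.7 0 0 0" --pt "0.4 0 0 0 0" --pt "0.1 0 0 0 0" --force 12

```text
time: 18.0
tool_pos: [490.6, -229.4, 16.8]
orientation: [1.874, 2.521, 0.0]
ft_force: [-0.9, -0.9, 1.1]
width: 28.3
gripper_force: 0.3
```

>>> move_arm --pt "0.1 0 0 0 0" --pt "0.1 0 0 0 0" --pt "0.1 0 0 0 0" --pt "0.1 0 0 0 0" --force 30

```text
time: 18.5
tool_pos: [490.6, -229.5, 16.8]
orientation: [1.874, 2.521, 0.0]
ft_force: [0.3, -0.4, 0.8]
width: 27.3
gripper_force: 30.0
```

```bash
python3 -c "
from go import *
to(loc(B,BY,0,0),110,BY)"
```

```text
t 18.5 pos [ 490.6 -229.5   16.8] tz [ 0. -0. -1.] shift cm [ 0.05  0.01 -9.32] turn -0.1 w 27.3 q [-0.46  0.62  1.91  0.    0.6  -0.75] F [ 0.3 -0.4  0.8] 30.00005453824997
```

Gripped at the centre. Lift to about 120 mm and check numerically.

>>> move_arm --pt "0.1 0 0 -0.8 0" --pt "0.1 0 0 -1.5 0" --pt "0.1 0 0 -2 0" --pt "0.1 0 0 -2 0" --pt "0.1 0 0 -2 0" --pt "0.1 0 0 -1.2 0" --pt "0.1 0 0 -0.5 0" --pt "0.1 0 0 0 0"

```text
time: 19.5
tool_pos: [490.4, -229.4, 116.8]
orientation: [1.874, 2.521, 0.0]
ft_force: [-0.8, 0.3, -0.0]
width: 27.7
gripper_force: 30.0
```

>>> move_arm --pt "0.1 0 0 0 0" --pt "0.1 0 0 0 0" --pt "0.1 0 0 0 0" --pt "0.1 0 0 0 0"

```text
time: 20.0
tool_pos: [490.4, -229.4, 116.5]
orientation: [-1.874, -2.521, 0.0]
ft_force: [-0.1, 0.4, -1.5]
width: 27.1
gripper_force: 30.0
```

Run:
```python
from go import *
from h import *
to(loc(B,BY,0,0),110,BY)
p=arm.observe()["tool_pos"]
s=arm.snapshot("side"); 
for n in("side","top"):
    t=arm.snapshot(n)
    for l in("pin","pin_end_a"): print(n,l,[(np.round(d["position"]).tolist(),round(d["conf"],2)) for d in arm.look_for(l,t)][:3])
ax=np.array([-np.sin(BY),np.cos(BY)])
zc=p[2]+9.5
for tilt in(-.2,-.1,0,.1,.2):
    print(tilt,[proj(s,[[*(p[:2]+k*105*ax*np.cos(tilt)),zc+k*105*np.sin(tilt)]]).round(1).tolist() for k in(-1,1)])
hsv=cv2.cvtColor(s["frame"],cv2.COLOR_RGB2HSV)
m=cv2.inRange(hsv,(8,60,90),(22,150,255)); m[:, :335]=0;m[:,375:]=0;m[:170]=0;m[240:]=0
for r in range(172,225,2): print(r,np.flatnonzero(m[r])[[0,-1]] if m[r].any() else None, s["frame"][r,352])
```

```text
t 20.0 pos [ 490.4 -229.4  116.5] tz [-0.  0. -1.] shift cm [0.03 0.02 0.65] turn -0.1 w 27.1 q [-0.46  0.45  1.89  0.    0.8  -0.75] F [-0.1  0.4 -1.5] 29.999705851078033
side pin [([483.0, -193.0, 137.0], 0.5)]
side pin_end_a [([478.0, -191.0, 138.0], 0.64)]
top pin []
top pin_end_a []
-0.2 [[[346.9, 168.3]], [[347.5, 200.6]]]
-0.1 [[[346.9, 171.0]], [[347.5, 197.7]]]
0 [[[346.9, 173.8]], [[347.5, 194.5]]]
0.1 [[[346.9, 176.7]], [[347.5, 191.3]]]
0.2 [[[346.9, 179.6]], [[347.5, 187.9]]]
172 [343 374] [96 68 67]
174 [342 374] [90 67 61]
176 [342 354] [91 65 62]
178 [342 369] [91 65 59]
180 [342 374] [85 59 54]
182 [343 362] [89 60 55]
184 [342 351] [90 61 53]
186 [342 353] [99 70 67]
188 [344 350] [159 148 138]
190 [344 350] [156 147 140]
192 [343 351] [126 117 111]
194 [344 350] [156 143 140]
196 [345 349] [235 227 222]
198 None [231 227 219]
200 None [232 226 220]
202 None [233 229 223]
204 [335 368] [183 127  93]
206 [339 368] [176 116  74]
208 [335 368] [179 119  74]
210 [342 369] [168 113  70]
212 [339 369] [174 115  77]
214 [335 369] [128  90  62]
216 [335 369] [102  75  60]
218 [336 369] [104  75  60]
220 [335 370] [106  80  61]
222 [335 370] [105  79  62]
224 [335 371] [101  75  59]
```

```bash
python3 -c "
from rig import arm
print(arm.sign_off())"
```

```text
the job is handed in; nothing more can be done
None
```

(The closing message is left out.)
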